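# Eject a spice tin from its dock and trap it

## Robot

A 7-joint arm with a two-finger parallel gripper is mounted at the origin on the work surface. World frame = base frame: x ahead of the robot, y to its left, z up, the work surface at z = 0. Lengths are in m, angles in rad, forces in N, time in s.
With the tool pointing down it reaches from about 0.4 to 0.875 m from the base axis. Payload 19.3 kg.
Tool frame: the origin (TCP) lies between the finger pads; the fingertips stand 17 mm ahead of it and the grasp point (between the pads) lies 2 mm behind it (bot.finger_overhang is the distance from the TCP to the fingertips, in m); z points along the fingers, y is the line along which they close (so a half turn about z gives the same grasp; the last joint's range is limited). The gripper opens to 85 mm and grips with 20 to 120 N. Pads are 22 mm wide; open, the fingers measure 114 mm over their backs; the gripper's body (76 mm by 85 mm) begins 54 mm behind the grasp point. The pads swing forward as they close: fully open they stand 13 mm farther back than shut.
Start: joints at [1.042, 0.521, -0.036, 1.599, 0.021, 1.021, -0.113], TCP at [0.277, -0.56, 0.248] pointing down, gripper open.
Joint ranges: [-2.91, 2.91], [-0.3, 2.13], [-1.5, 1.42], [0.17, 2.43], [-1.26, 4.41], [0.16, 1.93], [-2.52, 2.52]. Speed limits (rad/s): [1.89, 1.89, 2.39, 2.39, 3.01, 3.01, 3.01].

## Interface

Orientations are given as [roll, pitch, yaw] about the fixed x, y, z axes, in that order (R = Rz(yaw) Ry(pitch) Rx(roll)).
In Python, from workcell import observe, grab_frame, bot gives the robot as it stands.
- The arm moves only by the shell command python3 -m crank 'ROWS' [FORCE]. ROWS is a JSON object of lists of equal length, an entry for each row: "linear": the shift along the world's x, y, z each as a share of 0.25 m, from -1 to 1, a list of three; "delta_rot": the turn, a rotation vector about the world's x, y, z each as a share of 30 degrees, from -1 to 1, a list of three; "fingers": the opening, from -1 (shut) to 1 (fully open). In form: {"linear": [[dx, dy, dz], ...], "delta_rot": [[rx, ry, rz], ...], "fingers": [fingers, ...]}. A call has 1 to 5 rows; each row is the pose to reach, as a shift and turn from the pose commanded when the call began; what a row does not reach only later rows make up. A row lasts 1/10 s, in which the tool goes at most 50 mm and 8.59 degrees, less where a joint would pass 70% of its speed; a pose out of reach is approached as far as the arm can. A call with a number of a shift or a turn outside -1 to 1 is refused whole. A call with a gripper value outside its range is refused whole. The fingers move at their own pace and stop on an object; FORCE is the grip in N (left out, the last holds). Time passes only in rows, so rows that repeat a pose let the fingers close. It gives the time, the measured TCP pose, the force, the opening and the grip force at its end, in the units of the state.
- observe(): the state, without advancing time (a new reading comes with each control period).
- grab_frame(name): name is "scene" or "top" or "wrist"; returns a dict with "image" (420x560x3 uint8, red, green, blue), "mtx" (3x3 intrinsics, pixels), "xyz" and "orientation" of the camera in the world. Camera axes: x right, y down, z forward; pixel columns grow to the right and rows downward; lengths in m; the calibration is good to about 2 mm. The wrist camera is an equidistant fisheye: a pixel r from the principal point sees the ray r / f radians off the axis. A picture is of the moment at which its call begins. There is no depth.
- bot.job_done(): hands the job in; it is judged then, once.
The state is a dict: "clock": time; "qpos": joint angles; "qd": joint speeds; "joint_efforts": joint torques, N m; "position": TCP position; "tool_rot": TCP orientation; "force": force on the tool from outside, world axes, zero at the start; "moment": the same for the moment, N m; "grip_width": finger opening in m; "finger_force": force on a finger pad.
Only numpy, scipy, OpenCV 4.12 (cv2) and the standard library are available. Lean on these libraries where they do the work, as an engineer would, in place of code of your own. Each camera call takes 0.05 s, during which the arm holds its last target. There are 200 camera calls.

## Task

On the steel shelf, press the dock's ejector pad fully down with one fingertip so that the spring pushes the spice tin out past the gate, and trap the tin in the lane with the other finger before it runs off the open end. Touch the tin only after it has popped out, keep it standing flat in the lane (no lifting, tipping or gripping), and leave the other things on the shelf where they are. The program finishes while holding: one finger still keeping the pad down, the tin resting against the other.

Things in the scene. Friction and masses are not known exactly. Their poses are not given: they have to be found in the camera images.
- dock: Tin dock fixed on the shelf, whose top is 90 mm above the work surface. Origin: on the shelf top below the centre of the tin's seat. y runs along the lane to its open end, z up, x across the lane, away from the pad; yaw varies. Base plate x -87 to +35, y -80 to +155 mm. Lane floor 30 mm up, x -25 to +25; side walls at x +-27 rise 6 mm above it. Spring housing y -77 to -43, 76 mm high.
- pusher (a joint): Travel of the black spring pusher plate behind the tin, m: 0 in, 0.175 out. Once the gate is down it pushes the tin along the lane at about 5 to 10 cm/s, and right off the open end if nothing stops it; against a finger it keeps pushing with roughly 1 to 3 N.
- gate_top (a point): Middle of the upper edge of the gate, a plate 4 mm thick across the lane at dock y +26.5 mm, standing 9 mm above the lane floor; it sinks into the floor together with the ejector pad.
- tin: The spice tin in the dock: round aluminium tin with a clear window in its lid, 46 mm across, 36 mm high, about 120 g, loose. Origin: centre of its underside. At the start it stands in the dock's seat at dock x 0, y 0 to +2 mm, between pusher and gate, its underside 30 mm above the dock's origin.
- ejector (a joint): Travel of the ejector pad and gate, m: 0 up, 0.014 fully down on its stop. Slides straight down, springs back when let go; takes 2 to 6 N for the spring plus a few newtons for the tin rubbing on the gate. The gate is clear of the lane from about 0.0095; beyond 0.009 counts as down.
- pad_top (a point): Centre of the top of the ejector pad (moves with it): flat plate beside the lane, 34 mm across it by 60 mm along it (dock x -79 to -45, y +75 to +135). Top 55 mm above the dock's origin when up, 41 mm when fully down: a tip holding it down is then 11 mm above the lane floor, 5 mm above the lane walls. From mid-pad to mid-lane is 62 mm across.
- lane_mid (a point): Point on the middle of the lane floor right beside the middle of the pad: dock x 0, y +105, z +30 mm. A finger standing above it stops the tin with its centre at about dock y +70.
- lane_end (a point): Middle of the open end of the lane, on its floor: dock x 0, y +150, z +30 mm.
- spare_tin: Bystander: a tin just like the one in the dock, standing on the shelf beside the dock on the side away from the pad. Origin: centre of its underside.
- pinch_bowl: Bystander: small silicone pinch bowl, 72 mm across, 34 mm high, on the shelf beside the dock on the side away from the pad. Origin: centre of its underside.
- tall_tin: Bystander: larger tin, 60 mm across, 70 mm high, at the right end of the shelf. Origin: centre of its underside.
- flat_tin: Bystander: low wide tin, 70 mm across, 28 mm high, at the left end of the shelf. Origin: centre of its underside.
- cruet: Bystander: ceramic cruet, 72 mm across, 135 mm high, at the left end of the shelf. Origin: centre of its underside.
- timer: Bystander: press-button kitchen timer with a dial ring, 72 mm across, 32 mm high, at the right end of the shelf. Origin: centre of its underside.

How it is judged:
On the way, in this order (a step that is already met when the one before it is completed fails the run):
1. the ejector pad is pressed more than halfway while the tin is still in its seat (value of joint ejector above 0.0075 m and y of tin in the frame of dock below 0.012 m).
2. the tin has popped out past the gate and is trapped against a finger in the lane (y of tin in the frame of dock between 0.03 and 0.125 m and contact force between the fingers and tin above 0.15 N), for 0.2 s.
At the end, for the whole second after the job is handed in: Holding: the ejector is down (beyond 9 of 14 mm), the tin leans on a finger with more than 0.15 N, at rest (below 15 mm/s), flat on the lane floor (within 5 mm in height, 0.12 rad of tilt), its centre in the lane between dock y +30 mm (past the gate) and +125 mm (short of the open end at +150) (all of step 2 and value of joint ejector above 0.009 m and x of tin in the frame of dock between -0.015 and 0.015 m and z of tin in the frame of dock between 0.026 and 0.035 m and angle between tin's own z axis and vertical below 0.12 rad and linear speed of tin below 0.015 m/s); the arm keeps its last pose, push and grip.
It fails at once if the tin ran off the open end of the lane (y of tin in the frame of dock above 0.14 m).
It fails at once if the tin was lifted or tipped (z of tin in the frame of dock above 0.042 m or angle between tin's own z axis and vertical above 0.35 rad).
It fails at once if the tin was touched in its seat instead of being ejected (contact force between the fingers and tin above 0.3 N and y of tin in the frame of dock below 0.008 m).
It fails at once if another thing on the shelf was moved or knocked over (distance of any of spare_tin, tall_tin, flat_tin, pinch_bowl, cruet, timer from where it was at the start of the episode above 0.02 m or angle between any of spare_tin, tall_tin, flat_tin, pinch_bowl, cruet, timer's own z axis and vertical above 0.3 rad).
It also fails if it takes over 32 s, if anything falls off the work surface, if the arm or the gripper's body presses on something with over 40 N, if the wrist force passes 120 N, or if a joint passes its speed limit or range.

## Working session

There is one attempt and no reset: what is moved stays moved. The work goes in short steps, Python scripts to look and compute and a shell command to move; the robot and the scene stay as the last step left them, time stands still between calls to the robot, and variables do not carry over. Pictures are saved under pics/ and viewed, at most 10 in all, crops included, and the job is handed in when it is done.

```bash
mkdir -p pics; ls; python3 - <<'E'
from workcell import observe, grab_frame, bot
import cv2,numpy as np
s=observe(); print({k:np.round(s[k],3).tolist() for k in s}); print(bot.finger_overhang)
for n in("scene","top"):
    f=grab_frame(n); cv2.imwrite(f"pics/{n}0.png",f["image"][:,:,::-1]); print(n,f["mtx"],f["xyz"],f["orientation"])
E
```

```text
pics
{'clock': 0.0, 'qpos': [1.042, 0.522, -0.036, 1.6, 0.021, 1.021, -0.113], 'qd': [0.001, 0.002, -0.001, -0.0, -0.002, 0.001, 0.001], 'joint_efforts': [-0.001, -92.711, 1.98, -36.994, 0.018, 0.008, -0.0], 'position': [0.277, -0.56, 0.248], 'tool_rot': [-3.141, 0.0, 0.459], 'force': [-0.295, 0.931, -0.094], 'moment': [-0.023, 0.026, -0.051], 'finger_force': 0.0, 'grip_width': 0.085}
0.017
scene [[439.84077595   0.         279.55697215]
 [  0.         439.84077595 207.99599228]
 [  0.           0.           1.        ]] [ 1.15436142 -0.13457727  0.95952863] [-2.52344133 -0.00937689  1.39426372]
top [[501.25364724   0.         280.17150056]
 [  0.         501.25364724 218.20432088]
 [  0.           0.           1.        ]] [ 0.4049224  -0.00876349  1.28213555] [-2.99337516  0.00515009 -1.55470908]
```

View pics/top0.png

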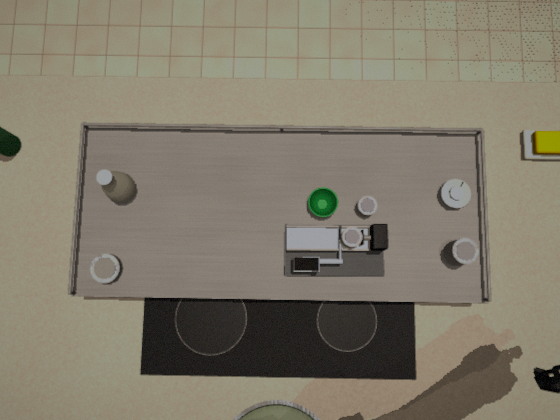

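View pics/scene0.png

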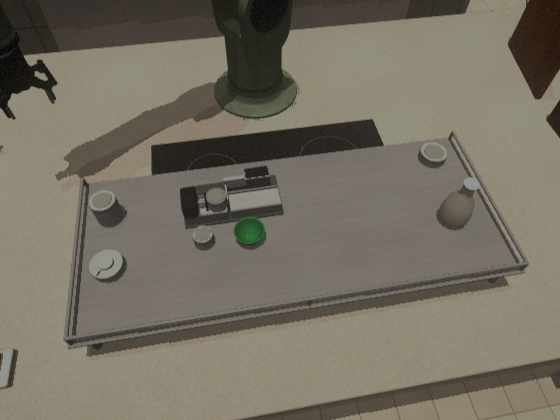

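The top view shows the dock with the lane opening to the left (world +y): white lane (287-340, 228-250), black pad at about (306,265), tin at (352,237). The wall of the shelf is at about row 298 near the robot.

```bash
cat > h.py <<'E'
import numpy as np,cv2
from scipy.spatial.transform import Rotation as R
def ray(f,u,v):
    K=f["mtx"]; d=np.linalg.inv(K)@[u,v,1]
    return np.array(f["xyz"]),R.from_euler("xyz",f["orientation"]).as_matrix()@d
def onz(f,u,v,z):
    o,d=ray(f,u,v); return o+d*(z-o[2])/d[2]
E
python3 - <<'E'
from workcell import grab_frame
import cv2
f=grab_frame("top")["image"][:,:,::-1]; c=f[215:290,275:395]
cv2.imwrite("pics/topc.png",cv2.resize(c,None,fx=6,fy=6,interpolation=cv2.INTER_CUBIC))
E
```

```text
(no output)
```

View pics/topc.png

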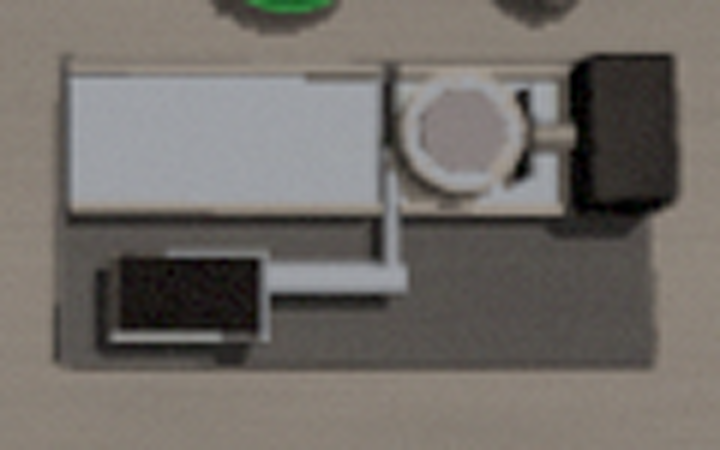

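The enlarged crop shows the pad centred at (190,296), the lane floor with corners at (68,75), (68,207), (380,207) and (380,75), and the tin lid centred at (465,132).

```bash
python3 - <<'E'
from workcell import grab_frame
from h import *
f=grab_frame("top")
def P(x,y,z): return onz(f,275+(x+.5)/6-.5,215+(y+.5)/6-.5,z)
g=lambda *a: print(np.round(P(*a)*1000,1))
g(190,296,.145); g(465,132,.156); g(68,75,.12);g(68,207,.12);g(380,207,.12);g(380,75,.12)
print("base"); g(55,366,.092);g(655,366,.092); g(577,57,.166)
img=f["image"]; 
# bystander rough: bowl, spare
for u,v,z in((323,203,.124),(367,206,.126)): print(np.round(onz(f,u,v,z)*1000))
s=grab_frame("scene"); cv2.imwrite("pics/sc.png",cv2.resize(s["image"][155:255,165:305,::-1],None,fx=5,fy=5,interpolation=cv2.INTER_CUBIC))
E
```

```text
[471.  -60.9 145. ]
[ 533.5 -163.3  156. ]
[557.5 -13.8 120. ]
[506.  -14.5 120. ]
[ 507.9 -135.2  120. ]
[ 559.4 -135.2  120. ]
base
[445.7 -10.4  92. ]
[ 449.5 -246.2   92. ]
[ 561.2 -203.9  166. ]
[ 615. -100.  124.]
[ 609. -203.  126.]
```

View pics/sc.png

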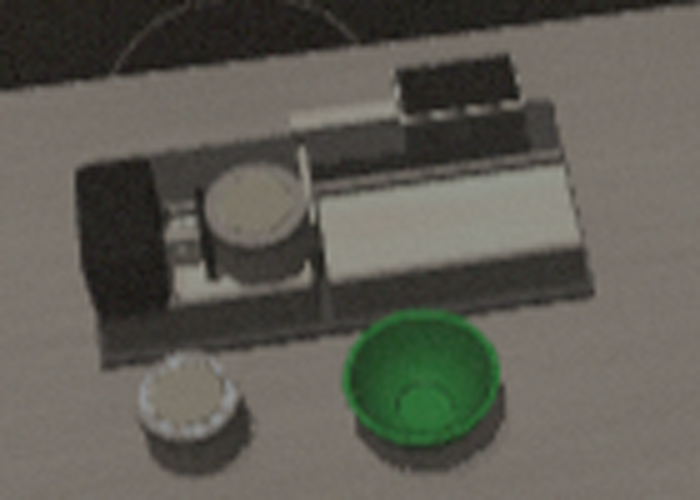

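Yaw is about 0.016 rad, with the dock origin at about (534,-164) mm; the crop confirms this layout, with pad, gate and bowl in consistent places. Target for the TCP is (502,-60) mm, tool yaw 1.587, opening about 50 mm.

```bash
python3 -m crank '{"linear":[[0.09,0.18,0.04],[0.18,0.36,0.08],[0.27,0.54,0.08],[0.36,0.72,0.08],[0.45,0.9,0.08]],"delta_rot":[[0,0,0.2],[0,0,0.4],[0,0,0.6],[0,0,0.8],[0,0,1]],"fingers":[0.2,0.2,0.2,0.2,0.2]}'; python3 -m crank '{"linear":[[0.09,0.18,0],[0.18,0.36,0],[0.27,0.54,0],[0.36,0.72,0],[0.45,0.9,0]],"delta_rot":[[0,0,0.2],[0,0,0.4],[0,0,0.6],[0,0,0.8],[0,0,1]],"fingers":[0.2,0.2,0.2,0.2,0.2]}'
```

```text
clock: 0.75
position: [0.3882, -0.3366, 0.2685]
tool_rot: [3.141, 0.0, 0.987]
force: [2.3, -0.3, -0.5]
grip_width: 0.0515
finger_force: 0.0
clock: 1.25
position: [0.5001, -0.113, 0.2685]
tool_rot: [3.141, 0.0, 1.51]
force: [0.3, -0.9, 1.7]
grip_width: 0.0515
finger_force: 0.0
```

```bash
python3 -m crank '{"linear":[[0,0.1,0],[0,0.2,-0.1],[0,0.2,-0.2],[0,0.2,-0.27],[0,0.2,-0.27]],"delta_rot":[[0,0,0.15],[0,0,0.15],[0,0,0.15],[0,0,0.15],[0,0,0.15]],"fingers":[0.2,0.2,0.2,0.2,0.2]}'
python3 - <<'E'
from workcell import grab_frame
import cv2,numpy as np
t=grab_frame("top")["image"][190:300,240:400,::-1]; w=grab_frame("wrist")["image"][:,:,::-1]
t=cv2.resize(t,None,fx=2.5,fy=2.5,interpolation=cv2.INTER_CUBIC); w=w[:,:]
w=cv2.resize(w,(400,300)); o=np.zeros((300,800,3),np.uint8); o[:275,:400]=t; o[:,400:]=w
cv2.imwrite("pics/c1.png",o)
E
```

```text
clock: 1.75
position: [0.4983, -0.0649, 0.1991]
tool_rot: [-3.138, -0.0, 1.585]
force: [-0.8, -0.5, 0.2]
grip_width: 0.0514
finger_force: 0.0
```

View pics/c1.png

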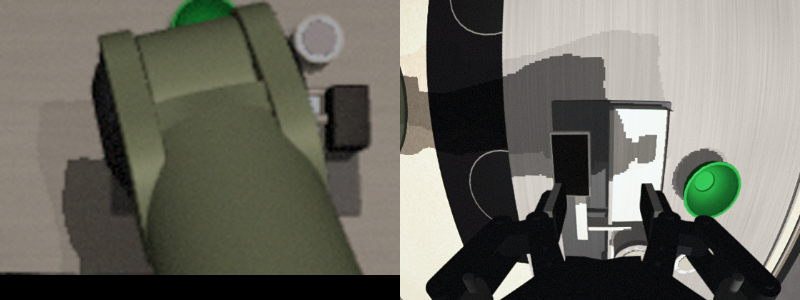

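The wrist view shows the pad at about (570,163) and the lane at about (638,165), with one fingertip towards each. I check the pad and lane positions from this closer view.

```bash
python3 - <<'E'
from workcell import grab_frame,observe
from h import *
f=grab_frame("wrist"); s=observe(); print(np.round(s["position"],4),np.round(s["tool_rot"],4))
Rm=R.from_euler("xyz",f["orientation"]).as_matrix(); K=f["mtx"]
def on(u,v,z):
    x,y=(u-K[0,2])/K[0,0],(v-K[1,2])/K[1,1]; t=np.hypot(x,y)
    d=Rm@np.array([x/t*np.sin(t),y/t*np.sin(t),np.cos(t)]); o=np.array(f["xyz"]); return np.round((o+d*(z-o[2])/d[2])*1000,1)
im=f["image"]; cv2.imwrite("pics/w2.png",cv2.resize(im[130:380,190:410,::-1],None,fx=2.4,fy=2.4,interpolation=cv2.INTER_CUBIC))
print(f["xyz"])
for n,u,v,z in(("padL",553,134,.145),("padR",590,133,.145),("laneTR",667,109,.12),("laneTL",610,107,.12)): print(n,on((u-400)*1.4,v*1.4,z))
E
```

```text
[ 0.4998 -0.0651  0.2016] [3.1409e+00 2.0000e-04 1.5842e+00]
[0.498108   0.01448162 0.32681783]
padL [457.9 -33.7 145. ]
padR [488.4 -32.6 145. ]
laneTR [557.5 -14.9 120. ]
laneTL [505.  -14.8 120. ]
```

View pics/w2.png

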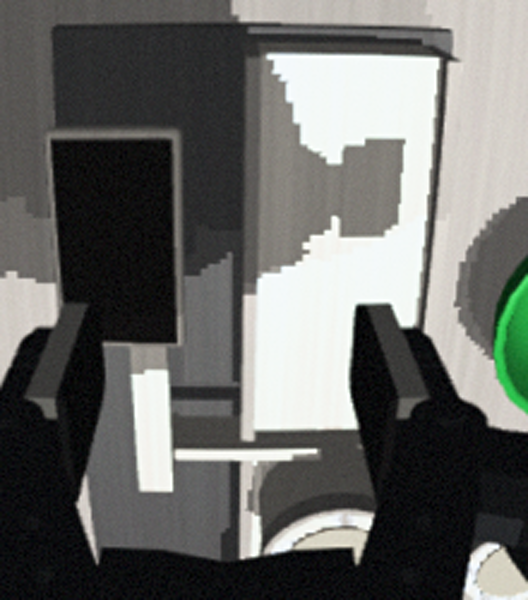

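The closer view agrees with the estimate: the pad spans x 458-488 mm, the lane centre is at x 531, and the fingers are at about 467 and 533. Descending.

```bash
python3 -m crank '{"linear":[[0,0,-0.06],[0,0,-0.12],[0,0,-0.12]],"delta_rot":[[0,0,0],[0,0,0],[0,0,0]],"fingers":[0.2,0.2,0.2]}'; python3 -m crank '{"linear":[[0,0,-0.02],[0,0,-0.04],[0,0,-0.04]],"delta_rot":[[0,0,0],[0,0,0],[0,0,0]],"fingers":[0.2,0.2,0.2]}'
```

```text
clock: 2.2
position: [0.4992, -0.0651, 0.1705]
tool_rot: [-3.141, 0.0, 1.584]
force: [-0.4, -0.2, 0.7]
grip_width: 0.0512
finger_force: 0.0
clock: 2.5
position: [0.4995, -0.065, 0.1608]
tool_rot: [-3.142, 0.0, 1.584]
force: [-0.4, 0.7, 0.1]
grip_width: 0.0511
finger_force: 0.0
```

```bash
for i in 1 2; do python3 -m crank '{"linear":[[0,0,-0.01],[0,0,-0.02],[0,0,-0.02]],"delta_rot":[[0,0,0],[0,0,0],[0,0,0]],"fingers":[0.2,0.2,0.2]}' | grep -E "pos|^force|finger"; done
```

```text
position: [0.4997, -0.0649, 0.1558]
force: [1.3, -0.3, 1.7]
finger_force: 0.6
position: [0.4997, -0.0649, 0.1506]
force: [2.0, -1.1, 2.1]
finger_force: 1.1
```

```bash
python3 -m crank '{"linear":[[0,0,-0.01],[0,0,-0.02],[0,0,-0.02]],"delta_rot":[[0,0,0],[0,0,0],[0,0,0]],"fingers":[0.2,0.2,0.2]}' | grep -E "pos|^force|finger"; python3 -m crank '{"linear":[[0,0,-0.008],[0,0,-0.016],[0,0,-0.016],[0,0,-0.016]],"delta_rot":[[0,0,0],[0,0,0],[0,0,0],[0,0,0]],"fingers":[0.2,0.2,0.2,0.2]}' | grep -E "pos|^force|finger"
```

```text
position: [0.4996, -0.0648, 0.1456]
force: [1.2, -0.7, 5.5]
finger_force: 2.4
position: [0.4998, -0.0646, 0.1434]
force: [-7.9, 1.5, 45.2]
finger_force: 22.3
```

```bash
python3 -m crank '{"linear":[[0,0,0.006],[0,0,0.006],[0,0,0.006],[0,0,0.006],[0,0,0.006]],"delta_rot":[[0,0,0],[0,0,0],[0,0,0],[0,0,0],[0,0,0]],"fingers":[0.2,0.2,0.2,0.2,0.2]}' | grep -E "pos|^force|finger"; python3 -m crank '{"linear":[[0,0,0],[0,0,0],[0,0,0],[0,0,0],[0,0,0]],"delta_rot":[[0,0,0],[0,0,0],[0,0,0],[0,0,0],[0,0,0]],"fingers":[0.2,0.2,0.2,0.2,0.2]}'
python3 - <<'E'
from workcell import grab_frame
import cv2,numpy as np
w=grab_frame("wrist")["image"][130:400,170:430,::-1]; s=grab_frame("scene")["image"][130:265,150:310,::-1]
o=np.hstack([cv2.resize(w,(390,405)),cv2.resize(s,(405,342))[:, :405] if 0 else cv2.copyMakeBorder(cv2.resize(s,(405,342)),0,63,0,0,0)])
cv2.imwrite("pics/c3.png",o)
E
```

```text
position: [0.4997, -0.0647, 0.1442]
force: [-2.5, 0.4, 23.1]
finger_force: 11.9
clock: 4.8
position: [0.4997, -0.0648, 0.1441]
tool_rot: [3.141, 0.0, 1.585]
force: [-4.1, 0.2, 23.1]
grip_width: 0.0513
finger_force: 11.9
```

View pics/c3.png

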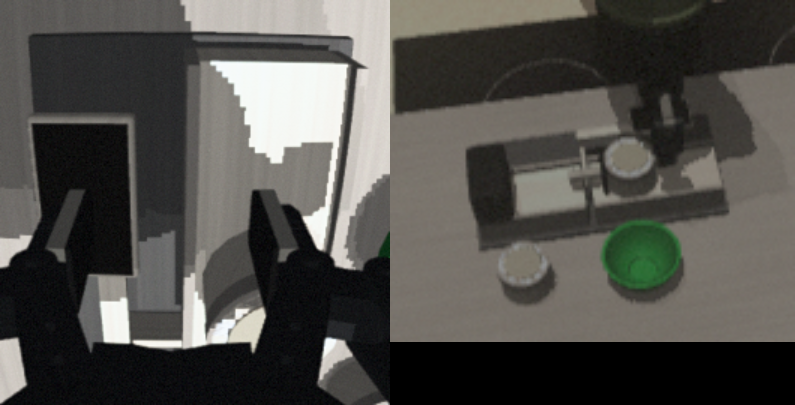

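The tin has popped out and sits in the lane against the right-hand finger (scene crop 628,158), with the pad held down. I check that it is at rest.

```bash
cat > m.py <<'E'
from workcell import grab_frame,observe
from h import *
f=grab_frame("scene"); np.save("/tmp/last.npy",f["image"]) 
print(np.round(onz(f,150+628/405*160-130*0-390/405*160,130+158/342*135,.156)*1000),np.round(observe()["force"],1))
E
python3 m.py; cp /tmp/last.npy /tmp/a.npy
python3 -m crank '{"linear":[[0,0,0],[0,0,0],[0,0,0],[0,0,0],[0,0,0]],"delta_rot":[[0,0,0],[0,0,0],[0,0,0],[0,0,0],[0,0,0]],"fingers":[0.2,0.2,0.2,0.2,0.2]}' | grep force
python3 m.py; python3 -c "
import numpy as np;d=abs(np.load('/tmp/a.npy').astype(int)-np.load('/tmp/last.npy'))[170:215,225:265];print(d.mean(),d.max())"
```

```text
[ 536. -100.  156.] [-3.5  0.9 23.2]
force: [-3.5, 0.7, 23.6]
finger_force: 11.9
[ 536. -100.  156.] [-2.5  0.4 23.9]
2.5411111111111113 31
```

The tin is at dock y of about 64 mm, where contact with the finger is expected, and it is not moving.

```bash
python3 -c "
from workcell import bot;print(bot.job_done())"
```

```text
the job is handed in; nothing more can be done
None
```

The job is handed in, but no verdict came back: one finger holds the pad down on its stop, and the popped-out tin stands in the lane against the other at about dock y +64 mm, with no movement between two pictures about half a second apart.

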